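# Refit a guide roller on the wire straightener and snap its retaining clip home

### The job

Put the loose guide roller on the bare axle of the wire straightener, right down on its seat, then push the spring retaining clip sideways into the axle's groove above it until it snaps fully home, like the clips on the two finished rollers. Feel your way: lay the clip on the roller and slide it in gently, never pressing it hard against the roller or the axle, and leave the tools and the battery pack lying where they are.

Things in the scene. Friction and masses are not known exactly. Their poses are not given: they have to be found in the camera images.
- straightener: Wire straightener: grey base plate 120 x 230 x 12 mm, fixed, on levelling feet 8 to 18 mm high. Origin at the centre of the plate's underside, z up, y along the 230 mm side. Two finished stations at x = 22, y = -74 and 74 mm, their clips' grips (tops at z = 78 mm) towards +x. Wire guides 38 mm high at x = -2, y = -106 and 106 mm. Bare axle at x = -25, y = 0, all clear towards -x.
- axle_seat (a point): On the bare axle's centre line, at the top of its seat collar (32 mm diameter, 3 mm above the plate), 15 mm above the straightener's origin level, where the roller's underside must come to rest. Axes as the straightener's. The axle is upright and 20 mm thick.
- axle_tip (a point): Top end of the bare axle, 44.5 mm above axle_seat. Its last 7 mm taper from 20 to 11 mm diameter as a lead for the roller.
- axle_groove (a point): On the bare axle's centre line, 28 mm above axle_seat: level with the top of a fully seated roller and the underside of a clip lying on it. Axes as the straightener's. The round groove, 14 mm in diameter, reaches from 1.5 mm below to 5.5 mm above this point; above it is the 20 mm head. A roller not fully down covers it. Most room to push the clip in: along the straightener's +x.
- roller: Loose steel guide roller with a V round its rim and a brass bush, lying flat on the bench, either end up alike: 50 mm diameter, 28 mm high, 23 mm bore right through, 110 to 210 g. Origin at the centre of its underside, z along the bore. Grasp it across the rims, 50 mm.
- clip: Loose spring-steel retaining clip lying flat on the bench, 4 mm thick, 54 mm long, 32 mm wide at the tips, about 80 g. Origin: centre of its seat, on the underside; home, it lies on the axle's centre line. x points out of the open mouth, z up. Seat 15 mm wide, closed behind by the bow at x = -7.5 mm. The 25 mm wide bow plate runs back to x = -36 mm and carries the upright grip.
- clip_grip (a point): Centre of the clip's upright plastic grip, at x = -31, z = 20 mm in the clip's frame; axes as the clip's. The grip is 14 x 14 mm, from z = 4 to 35 mm. Take it with the fingers closing along the clip's y, 14 mm. Fingertips lower than the clip's underside would meet the roller.
- clip_throat (a point): Middle of the 10.8 mm throat between the clip's two springing arms, at x = 6, z = 2 mm in the clip's frame. In front of it the arms flare to tips at x = 18 mm, 25 mm apart inside. Lowered with its origin 22 mm short of the axle line, the clip passes with its tips either side of the axle's head (32 mm short: clear in front of it).
- clip_left (a joint): Hinge by which the clip's left (+y) arm springs open, rad: 0 shut as found, about 0.09 as the groove passes the throat, at most 0.2. The two arms resist the push with some 5 to 14 N until the throat is past, then hardly at all for 5 mm, then the bow meets the groove: a hard stop, home.
- clip_right (a joint): The same for the right (-y) arm.
- side_cutters: Side cutters with orange handles lying on the bench, 119 x 85 x 12 mm: a bystander. Origin at the centre of its underside.
- driver_red: Screwdriver with a red handle lying on the bench, 137 x 97 x 24 mm: a bystander. Origin at the centre of its underside.
- tweezers: Bent steel tweezers lying on the bench, 99 x 78 x 9 mm: a bystander. Origin at the centre of its underside.
- hero_pack: Flat black battery pack lying on the bench, 89 x 56 x 19 mm: a bystander. Origin at the centre of its underside.
There are look-alikes about, which are no part of the job. Leave any pink or red look-alike of the roller alone.

How it is judged:
By the outcome, as a careful person would: the job done as asked, in the order asked, and still so for the second after the job is handed in, with the robot touching nothing.
It also fails if it takes over 64 s, if anything falls off the work surface, if the arm or the gripper's body presses on something with over 40 N, if the wrist force passes 120 N, or if a joint passes its speed limit or range.

### The arm

A 6-joint arm with a two-finger parallel gripper is mounted at the origin on a cart in front of the work surface, level with it; the furniture and walls round the work are solid. World frame = base frame: x ahead of the robot, y to its left, z up, the work surface at z = 0. Lengths are in mm, angles in rad, forces in N, time in s.
With the tool pointing down it reaches from about 400 to 925 mm from the base axis. Payload 12.5 kg.
Tool frame: the origin (TCP) lies where the fingers leave the gripper's body, on its centre line; the fingertips stand 78 mm ahead of it and the grasp point (between the pads) lies 59 mm ahead of it (env.tip_extent is the distance from the TCP to the fingertips, in mm); z points along the fingers, y is the direction in which the jaws open and shut (so a half turn about z gives the same grasp; the last joint's range is limited). The gripper opens to 95 mm and grips with 3 to 60 N. Pads are 20 mm wide; open, the fingers measure 119 mm over their backs; the gripper's body (75 mm by 180 mm) begins 59 mm behind the grasp point.
Start: joints at [-0.106, 0.491, 1.559, -0, 1.092, -0.106], TCP at [625.01, 0.022, 292.261] pointing down, gripper open.
Joint ranges: [-3.1, 3.1], [-0.84, 2.19], [0.05, 2.79], [-1.13, 4.28], [0.06, 2.93], [-2.69, 2.69]. Speed limits (rad/s): [2.22, 2.22, 2.79, 3.14, 3.14, 3.14].

### API

Orientations are given as [roll, pitch, yaw] about the fixed x, y, z axes, in that order (R = Rz(yaw) Ry(pitch) Rx(roll)).
In Python, from cell import env gives the robot as it stands. The module is installed in compiled form; this text tells all that it offers.
- The arm moves only by the tool play_rows, never from a script. Its argument "targets" is a list of rows, each an object with "linear": the shift along the tool's x, y, z in mm, a list of three; "turn": the turn about the tool's z in rad. A call has 1 to 20 rows; each row is the pose to reach, as a shift and turn from the pose commanded when the call began, along the tool's axes at that moment; what a row does not reach only later rows make up. A row lasts 1/8 s, in which the tool goes at most 62.5 mm and 10.7 degrees, less where a joint would pass 70% of its speed; a pose out of reach is approached as far as the arm can. A call with a gripper value outside its range is refused whole. "hand" is the finger opening in mm, from 0 to 95.1, set as the call begins (left out, the last holds). The fingers move at their own pace and stop on an object; the grip force is fixed at half the most. Time passes only in rows, so rows that repeat a pose let the fingers close. It gives the time, the measured TCP pose, the force and the opening at its end, in the units of the state.
- env.state(): the state, without advancing time (a new reading comes with each control period).
- env.read_camera(name): name is "scene" or "side" or "wrist"; returns (picture, depth): 400x640x3 uint8, red, green, blue; 400x640 float32, mm along the optical axis (not along the pixel's ray), 0 where there is no reading.
- env.camera_params(name): a dict with "fx", "fy", "cx", "cy" (pixels), "R" (3x3) and "t" (3): a world point X has camera coordinates R X + t. Camera axes: x right, y down, z forward; pixel columns grow to the right and rows downward; lengths in mm; the calibration is good to about 2 mm. A picture is of the moment at which its call begins: read the wrist's pose just before it. camera_params takes no time and is no camera call; for the wrist camera it gives the pose at the moment of the call.
- env.job_done(): hands the job in, once; it reports no verdict.
The state is a dict: "t": time; "joints": joint angles; "qvel": joint speeds; "tau": joint torques, N m; "eef_pos": TCP position; "tcp_rot": TCP orientation; "ft_force": force on the tool from outside, world axes, zero at the start; "moment": the same for the moment, N m; "opening": opening from 0.0 (shut) to 1.0 (fully open).
Only numpy, scipy, OpenCV 4.12 (cv2) and the standard library are available. Lean on these libraries where they do the work, as an engineer would, in place of code of your own. Each camera call takes 0.05 s, during which the arm holds its last target.

## Working session

There is one attempt and no reset: what is moved stays moved. The work goes in short steps, Python scripts to look and compute and a tool call to move; the robot and the scene stay as the last step left them, time stands still between calls to the robot, and variables do not carry over. Pictures are saved under pics/ and viewed, and the job is handed in when it is done.

Besides the shell and the picture viewer there is one more tool, called after "Request:" in YAML: its name, and indented under it one key for each argument. play_rows: Moves the arm, as the interface text tells. Its arguments: {"type":"object","properties":{"targets":{"type":"array","items":{"type":"object","properties":{"linear":{"type":"array","items":{"type":"number"}},"turn":{"type":"number"}}}},"hand":{"type":"number"}},"required":["targets"]}

```bash
ls; mkdir -p pics
python3 - <<'E'
from cell import env
import cv2,numpy as np
print(env.state())
for n in ["scene","side","wrist"]:
    p=env.camera_params(n); print(n,{k:np.round(v,3).tolist() for k,v in p.items()})
    im,d=env.read_camera(n); cv2.imwrite(f"pics/{n}0.png",im[:,:,::-1]); np.save(f"pics/{n}0.npy",d)
print(env.state()['t'], env.tip_extent)
E
```

```text
pics
{'t': 0.0, 'joints': array([-1.05617195e-01,  4.91557052e-01,  1.55947296e+00,  1.36010377e-05,
        1.09164332e+00, -1.05594371e-01]), 'qvel': array([ 0.00028177, -0.00100285, -0.00081869,  0.00046462,  0.00145193,
        0.00090346]), 'tau': array([-9.52334158e-04, -6.12640929e+01, -2.58175153e+01,  6.92750537e-02,
        4.83079045e-02, -1.38641695e-05]), 'eef_pos': array([6.24843188e+02, 3.09580952e-02, 2.91655151e+02]), 'tcp_rot': array([-3.14051927e+00, -1.25897026e-04,  1.57076716e+00]), 'ft_force': array([-0.72818999,  0.96227911,  1.02566528]), 'moment': array([0.0522744 , 0.04420803, 0.0873702 ]), 'opening': 0.999471573742341}
scene {'fx': 445.093, 'fy': 445.093, 'cx': 322.909, 'cy': 196.589, 'R': [[-0.883, -0.47, 0.014], [-0.313, 0.566, -0.763], [0.351, -0.678, -0.646]], 't': [456.182, 243.335, 1305.82]}
side {'fx': 389.904, 'fy': 389.904, 'cx': 324.182, 'cy': 192.484, 'R': [[0.945, -0.326, 0.019], [-0.161, -0.515, -0.842], [0.285, 0.792, -0.539]], 't': [-532.209, 127.996, 1097.446]}
wrist {'fx': 300.071, 'fy': 300.071, 'cx': 325.663, 'cy': 201.336, 'R': [[1.0, 0.0, -0.001], [0.001, -0.965, 0.264], [-0.001, -0.264, -0.965]], 't': [-625.5, -30.092, 391.484]}
0.15 77.60000000000001
```

View pics/scene0.png

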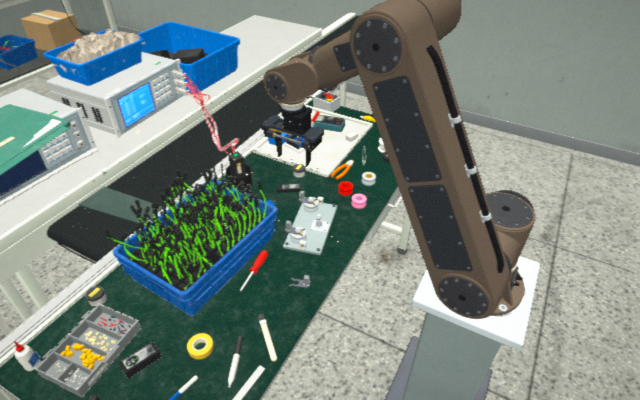

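View pics/side0.png

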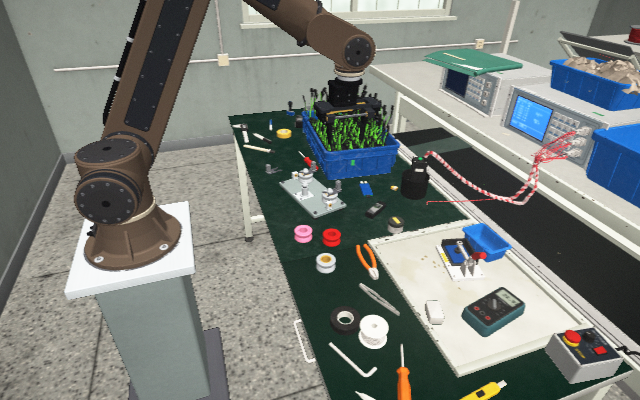

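View pics/wrist0.png

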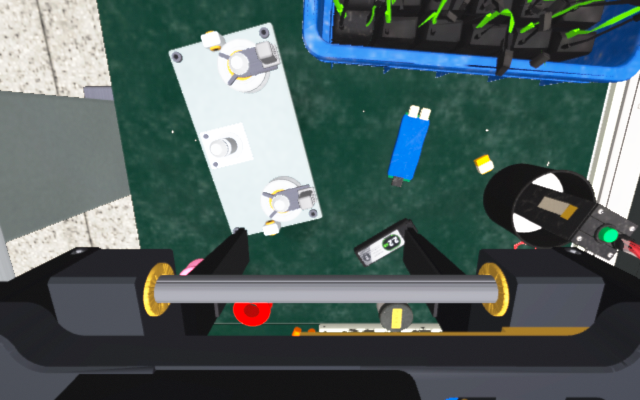

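Run:
```python
import cv2,numpy as np
a=cv2.imread('pics/scene0.png'); b=cv2.imread('pics/side0.png')
c1=cv2.resize(a[130:310,230:400],None,fx=3,fy=3,interpolation=cv2.INTER_CUBIC)
c2=cv2.resize(b[120:300,230:430],None,fx=3.2,fy=3.2,interpolation=cv2.INTER_CUBIC)
cv2.imwrite('pics/c1.png',c1);cv2.imwrite('pics/c2.png',c2)
```

```text
(no output)
```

View pics/c1.png

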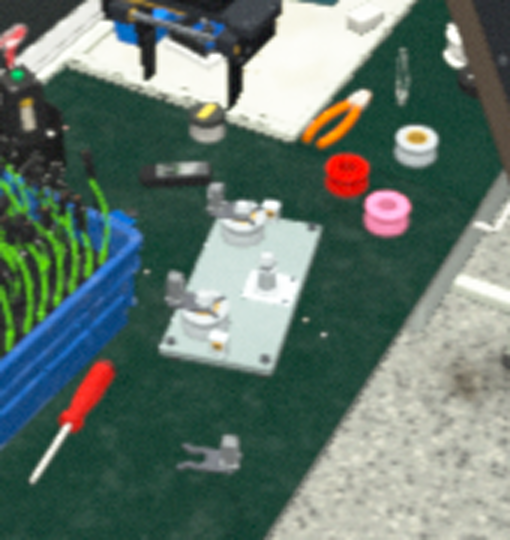

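View pics/c2.png

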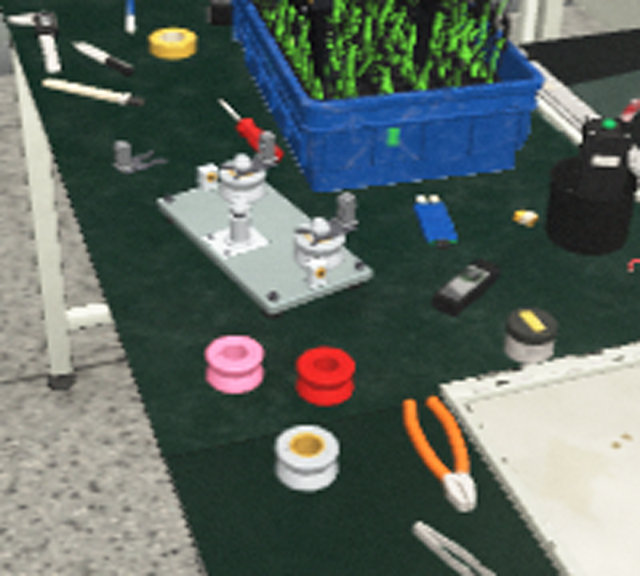

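Candidates for the roller in the scene image are white/steel with a brass bush (369,178), red (346,188), pink (359,201), and, in the side image, a white spool (373,330). The steel one with the brass bush fits; the crops confirm it. The clip is at scene (301,282) and side (272,170).

```bash
cat > h.py <<'E'
import cv2,numpy as np
from cell import env
def P(n): 
    p=env.camera_params(n); return p
def ray(p,u,v):
    d=np.array([(u-p['cx'])/p['fx'],(v-p['cy'])/p['fy'],1.]); R=np.array(p['R']);t=np.array(p['t'])
    return -R.T@t, R.T@d
def plane(p,u,v,z):
    o,d=ray(p,u,v); return o+d*(z-o[2])/d[2]
def cloud(p,D):
    v,u=np.indices(D.shape); X=np.stack([(u-p['cx'])/p['fx']*D,(v-p['cy'])/p['fy']*D,D],-1)
    W=(X-np.array(p['t']))@np.array(p['R']); W[D<=0]=np.nan; return W
def tri(obs):
    A=np.zeros((3,3));b=np.zeros(3)
    for p,u,v in obs:
        o,d=ray(p,u,v); d=d/np.linalg.norm(d); M=np.eye(3)-np.outer(d,d); A+=M;b+=M@o
    return np.linalg.solve(A,b)
def proj(p,X):
    c=np.array(p['R'])@np.asarray(X,float)+np.array(p['t']); return p['fx']*c[0]/c[2]+p['cx'],p['fy']*c[1]/c[2]+p['cy']
def snap(n,tag):
    p=P(n); im,d=env.read_camera(n); im=im[:,:,::-1].copy(); cv2.imwrite(f'pics/{tag}.png',im); np.save(f'pics/{tag}.npy',d)
    import pickle; pickle.dump(p,open(f'pics/{tag}.pkl','wb')); return p,im,d
E
python3 - <<'E'
from h import *
for n,q in dict(scene=(369,176),side=(326,258)).items(): print('roller top',n,plane(P(n),*q,28))
for n,q in dict(scene=(306,277),side=(268,168)).items(): print('clip grip',n,plane(P(n),*q,25))
print(tri([(P('scene'),230+272/3,130+262/3-2),(P('side'),230+238/3.2,120+207/3.2)]))
W=cloud(P('wrist'),np.load('pics/wrist0.npy'))
for q in [(185,100),(220,190),(250,215),(222,148),(213,148),(300,100),(250,245)]: print(q,W[q[1],q[0]].round(1))
E
```

```text
roller top scene [ 467.86565695 -267.18657487   28.        ]
roller top side [ 473.6464556  -271.81210569   28.        ]
clip grip scene [437.805044   252.07604588  25.        ]
clip grip side [433.18305325 243.13155004  25.        ]
[507.12851014  37.19053897  61.1620955 ]
(185, 100) [464.6  95.6  23.2]
(220, 190) [494.6 -10.2  22.5]
(250, 215) [529.7 -42.7  22.7]
(222, 148) [516.9  45.3  66.8]
(213, 148) [508.7  45.6  70. ]
(300, 100) [594.5  96.9   1.9]
(250, 245) [ 5.209e+02 -9.350e+01  4.000e-01]
```

Run:
```python
from h import *
for nm,q in dict(red=(347,160),pink=(387,200),roller=(416,134)).items(): print(nm,plane(P('scene'),230+q[0]/3,130+q[1]/3,28).round())
for nm,q in dict(red=(326,362),pink=(235,352),roller=(307,444),cut=(405,405),cut2=(462,490),twz=(418,528)).items(): print(nm,plane(P('side'),230+q[0]/3.2,120+q[1]/3.2,28 if nm[0] in 'rp' else 8).round())
# plate corners wrist
for q in [(171,53),(271,24),(323,216),(236,237)]: print(q,plane(P('wrist'),*q,22.7).round(1))
```

```text
red [ 524. -187.   28.]
pink [ 451. -142.   28.]
roller [ 472. -274.   28.]
red [ 523. -181.   28.]
pink [ 451. -143.   28.]
roller [ 473. -274.   28.]
cut [ 577. -233.    8.]
cut2 [ 579. -342.    8.]
twz [ 530. -368.    8.]
(171, 53) [455.  144.9  22.7]
(271, 24) [566.7 173.4  22.7]
(323, 216) [622.2 -44.   22.7]
(236, 237) [509.6 -72.6  22.7]
```

Request:
play_rows:
  targets:
    - {"linear": [-280,-152,92]}
    - {"linear": [-280,-152,92]}
    - {"linear": [-280,-152,92]}
    - {"linear": [-280,-152,92]}
    - {"linear": [-280,-152,92]}
    - {"linear": [-280,-152,92]}
    - {"linear": [-280,-152,92]}
    - {"linear": [-280,-152,92]}

```text
validation failed for argument at $.ta...
```

Run:
```python
from h import *
s=env.state(); print(s['t'],s['eef_pos'],s['tcp_rot'],s['ft_force'])
snap('wrist','w1')
```

```text
0.15 [6.24881996e+02 5.32661080e-02 2.91822579e+02] [-3.14080044e+00 -9.74949375e-05  1.57080138e+00] [0.27083747 0.31550472 0.06363818]
```

View pics/w1.png

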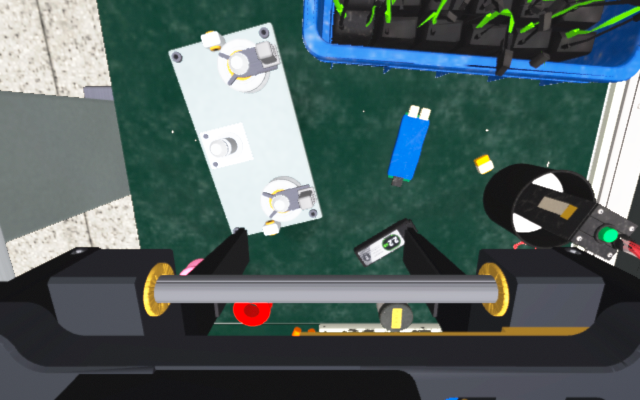

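The arm did not move; a row probably needs "turn" as well.

Request:
play_rows:
  targets:
    - {"linear": [-280,-152,92],"turn": 0}
    - {"linear": [-280,-152,92],"turn": 0}
    - {"linear": [-280,-152,92],"turn": 0}
    - {"linear": [-280,-152,92],"turn": 0}
    - {"linear": [-280,-152,92],"turn": 0}
    - {"linear": [-280,-152,92],"turn": 0}
    - {"linear": [-280,-152,92],"turn": 0}
    - {"linear": [-280,-152,92],"turn": 0}

```text
t: 1.2
eef_pos: [473.8, -279.0, 200.7]
tcp_rot: [3.141, 0.0, 1.572]
ft_force: [0.4, 0.1, -1.0]
opening: 1.001
```

Run:
```python
from h import *
s=env.state(); print(s['t'],s['eef_pos'],s['tcp_rot'],s['ft_force'])
snap('wrist','w2')
```

```text
1.2 [ 473.75927053 -278.95992918  200.6786228 ] [3.14096224e+00 1.70250425e-04 1.57178592e+00] [ 0.40088882  0.14151546 -0.97192333]
```

View pics/w2.png

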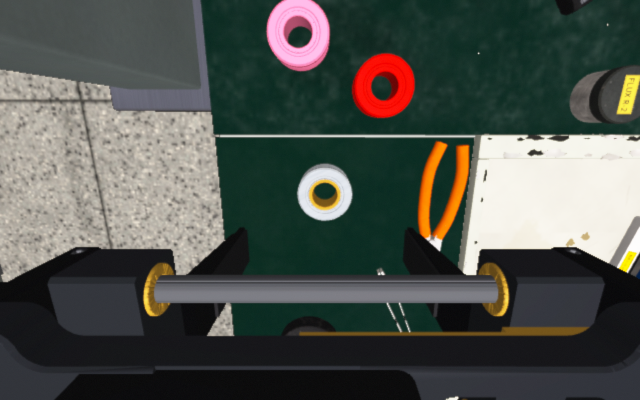

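The roller is at (325,192), white with a brass bush. The pink ring at (298,34) and red ring at (384,86) are look-alikes. The cutters at (445,190) and tweezers at (395,300) are clear of the jaws.

Run:
```python
from h import *
import pickle
p=pickle.load(open('pics/w2.pkl','rb')); im=cv2.imread('pics/w2.png'); D=np.load('pics/w2.npy')
W=cloud(p,D)
m=(W[...,2]>24)&(W[...,2]<34); m[:150]=0;m[235:]=0;m[:,:280]=0;m[:,370:]=0
pts=W[m]; print(len(pts),np.nanmedian(pts,0)); 
c,_=cv2.findContours(m.astype(np.uint8),cv2.RETR_EXTERNAL,cv2.CHAIN_APPROX_NONE); c=max(c,key=cv2.contourArea)
e=cv2.fitEllipse(c);print(e, plane(p,*e[0],28))
q=np.array([plane(p,*k[0],28)[:2] for k in c],np.float32); print(cv2.minEnclosingCircle(q))
hsv=cv2.cvtColor(im,cv2.COLOR_BGR2HSV); b=cv2.inRange(hsv,(15,100,80),(30,255,255)); b[:150]=0;b[235:]=0;b[:,:280]=0;b[:,370:]=0
c,_=cv2.findContours(b,cv2.RETR_EXTERNAL,cv2.CHAIN_APPROX_NONE); c=max(c,key=cv2.contourArea);e=cv2.fitEllipse(c);print(e,plane(p,*e[0],28))
print('bench',np.nanmedian(W[170:220,240:280].reshape(-1,3),0))
```

```text
1841 [ 473.29656978 -269.46247169   28.42585142]
((324.1324768066406, 193.48489379882812), (52.720340728759766, 53.637386322021484), 94.08458709716797) [ 473.41480531 -269.89528453   28.        ]
((473.383056640625, -270.4621887207031), 25.10669708251953)
((324.1903076171875, 194.44137573242188), (29.475614547729492, 30.423051834106445), 96.10115814208984) [ 473.46750077 -270.79384063   28.        ]
bench [ 408.21073358 -277.54919618    0.66076295]
```

Request:
play_rows:
  targets:
    - {"linear": [9,0,50],"turn": 0}
    - {"linear": [9,0,90],"turn": 0}
    - {"linear": [9,0,110],"turn": 0}
    - {"linear": [9,0,119],"turn": 0}
    - {"linear": [9,0,119],"turn": 0}
    - {"linear": [9,0,119],"turn": 0}

```text
t: 2.0
eef_pos: [473.5, -270.9, 82.2]
tcp_rot: [3.14, 0.001, 1.571]
ft_force: [-0.3, -0.6, 0.2]
opening: 0.999
```

Request:
play_rows:
  targets:
    - {"linear": [0,0,0],"turn": 0}
    - {"linear": [0,0,0],"turn": 0}
    - {"linear": [0,0,0],"turn": 0}
    - {"linear": [0,0,0],"turn": 0}
    - {"linear": [0,0,0],"turn": 0}
    - {"linear": [0,0,0],"turn": 0}
  hand: 40

```text
t: 2.75
eef_pos: [473.0, -271.0, 81.2]
tcp_rot: [3.142, -0.0, 1.571]
ft_force: [-0.9, -0.4, 0.3]
opening: 0.518
```

Request:
play_rows:
  targets:
    - {"linear": [0,0,-30],"turn": 0}
    - {"linear": [0,0,-80],"turn": 0}
    - {"linear": [30,5,-119],"turn": 0}
    - {"linear": [90,15,-119],"turn": 0}
    - {"linear": [150,25,-119],"turn": 0}
    - {"linear": [210,35,-119],"turn": 0}
    - {"linear": [250,42,-119],"turn": 0}
    - {"linear": [256,42,-119],"turn": 0}
    - {"linear": [256,42,-119],"turn": 0}
    - {"linear": [256,42,-119],"turn": 0}

```text
t: 4.0
eef_pos: [514.9, -16.0, 200.2]
tcp_rot: [-3.141, 0.0, 1.57]
ft_force: [-0.3, -0.2, -0.5]
opening: 0.519
```

Run:
```python
from h import *
s=env.state(); print(s['t'],s['eef_pos'],s['tcp_rot'],s['ft_force'],s['opening']*95.1)
snap('wrist','w3');snap('scene','s3')
```

```text
4.0 [514.91855564 -15.96284485 200.15803173] [-3.14145178e+00  9.41820576e-05  1.56969345e+00] [-0.29995993 -0.21419128 -0.53306552] 49.365241435075085
```

View pics/w3.png

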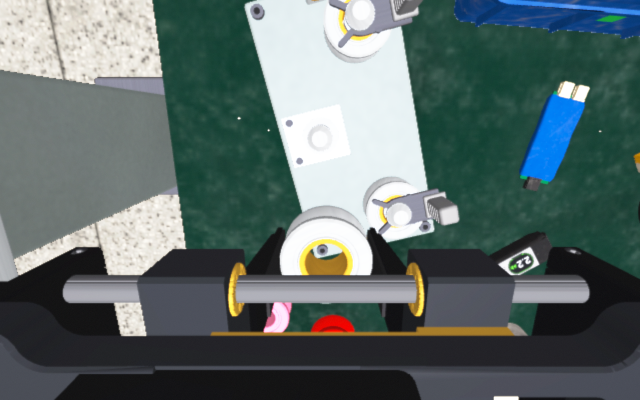

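The roller is held at (326,250), the axle tip is at (320,137), and its white pad is around it.

Run:
```python
from h import *
import pickle
p=pickle.load(open('pics/w3.pkl','rb')); im=cv2.imread('pics/w3.png'); D=np.load('pics/w3.npy')
W=cloud(p,D)
R=(slice(110,165),slice(290,350))
for lo,hi in [(30,90),(60,90),(66,75)]:
    m=(W[...,2]>lo)&(W[...,2]<hi); k=np.zeros_like(m);k[R]=m[R]; 
    c,_=cv2.findContours(k.astype(np.uint8),cv2.RETR_EXTERNAL,cv2.CHAIN_APPROX_NONE); c=max(c,key=cv2.contourArea)
    (u,v),r=cv2.minEnclosingCircle(c); z=np.nanpercentile(W[k][:,2],95); print(lo,k.sum(),(u,v,r),z,np.nanmedian(W[k],0),plane(p,u,v,z))
print('plate',np.nanmedian(W[60:100,290:330].reshape(-1,3),0))
# roller in hand
m=(W[...,2]>128)&(W[...,2]<160);k=np.zeros_like(m);k[195:300,270:385]=m[195:300,270:385]
print('roller', k.sum(), np.nanmedian(W[k],0), np.nanpercentile(W[k][:,2],[5,50,95]))
hsv=cv2.cvtColor(im,cv2.COLOR_BGR2HSV); b=cv2.inRange(hsv,(15,100,80),(32,255,255)); b[:225]=0;b[275:]=0;b[:,:290]=0;b[:,360:]=0
ys,xs=np.nonzero(b); q=np.array([plane(p,x,y,147)[:2] for x,y in zip(xs,ys)]); print(q.min(0),q.max(0))
cv2.imwrite('pics/c3.png',cv2.resize(im[100:290,260:380],None,fx=3,fy=3,interpolation=cv2.INTER_CUBIC))
# plate corners
g=cv2.inRange(W[...,2].astype(np.float32),15,30); cv2.imwrite('pics/g3.png',g)
```

```text
30 570 (319.5, 137.6851806640625, 13.767240524291992) 70.58333049482705 [511.09468131  45.19306114  67.7626194 ] [511.44645357  45.49953767  70.58333049]
60 562 (319.5, 138.0, 13.463011741638184) 70.58742330590597 [511.08129528  45.17068132  67.89776206] [511.44511371  45.27537455  70.58742331]
66 381 (318.9632263183594, 138.4889678955078, 11.655609130859375) 70.77395057729575 [511.06969903  45.14062516  69.18403943] [511.05640921  44.93832664  70.77395058]
plate [502.46167561  90.508265    22.52365961]
roller 5027 [516.08418317  -5.37838704 147.14029921] [129.70998285 147.14029921 151.74974503]
[502.05960557 -22.36151506] [530.03362929  -2.00458202]
```

View pics/c3.png

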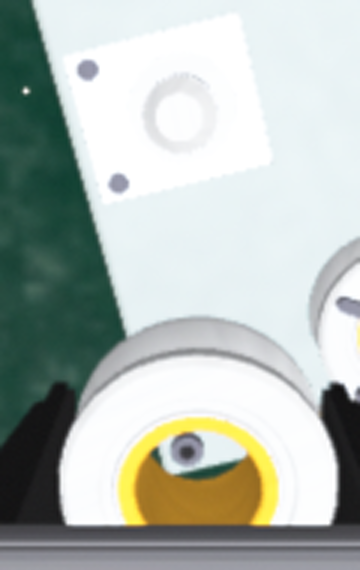

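View pics/g3.png

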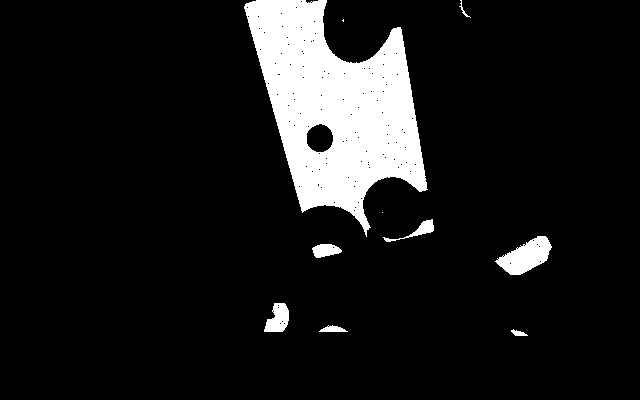

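Run:
```python
from h import *
import pickle
p=pickle.load(open('pics/w3.pkl','rb'))
for z in (147,148,149):
    print([plane(p,260+a/3,100+b/3,z)[:2].round(1) for a,b in [(60,475),(337,475),(198,352)]], 'bush', [plane(p,260+a/3,100+b/3,z)[:2].round(1) for a,b in [(118,488),(278,488),(198,416)]])
print(plane(p,260+180/3,100+112/3,70.5)) # inner tip ring
```

```text
[array([491.5, -13.1]), array([540.8, -13.1]), array([516.1,   9.9])] bush [array([501.8, -15.6]), array([530.3, -15.6]), array([516.1,  -1.8])]
[array([491.7, -12.6]), array([540.6, -12.6]), array([516.1,  10.3])] bush [array([501.9, -15.1]), array([530.2, -15.1]), array([516.1,  -1.4])]
[array([491.9, -12.1]), array([540.4, -12.1]), array([516.1,  10.6])] bush [array([502. , -14.6]), array([530.2, -14.6]), array([516.1,  -1. ])]
[511.80998931  45.74509092  70.5       ]
```

Run:
```python
from h import *
p=P('wrist'); 
import pickle
p0=pickle.load(open('pics/w1.pkl','rb'));D=np.load('pics/w1.npy');W=cloud(p0,D)
k=np.zeros(D.shape,bool); k[125:170,200:245]=(W[125:170,200:245,2]>60)
c,_=cv2.findContours(k.astype(np.uint8),cv2.RETR_EXTERNAL,cv2.CHAIN_APPROX_NONE); c=max(c,key=cv2.contourArea)
(u,v),r=cv2.minEnclosingCircle(c); print(u,v,r,k.sum(),plane(p0,u,v,64),np.nanmedian(W[k],0))
p3=pickle.load(open('pics/w3.pkl','rb')); print(tri([(p0,u,v),(p3,319.3,138)]))
# scene & side
im=cv2.imread('pics/scene0.png');cv2.imwrite('pics/c4.png',np.hstack([cv2.resize(im[200:240,300:340],(400,400),interpolation=cv2.INTER_CUBIC),cv2.resize(cv2.imread('pics/side0.png')[170:210,285:325],(400,400),interpolation=cv2.INTER_CUBIC)]))
```

```text
218.10784912109375 147.9901885986328 9.943659782409668 298 [511.86441884  45.08217977  64.        ] [513.3834831   45.45227219  67.30319792]
[511.10985164  44.82165327  61.86321833]
```

View pics/c4.png

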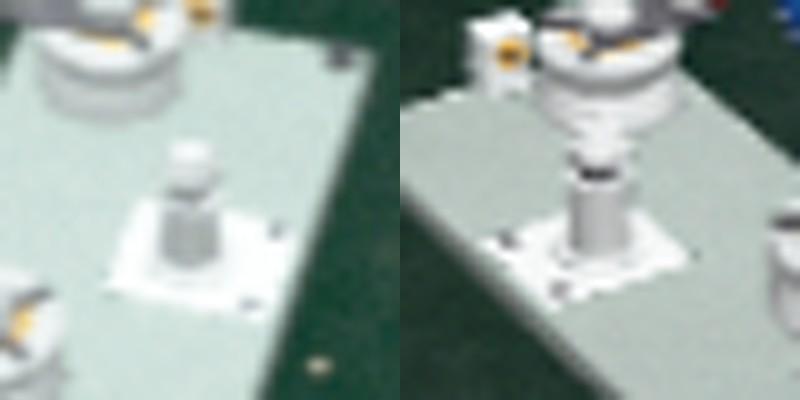

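Request:
play_rows:
  targets:
    - {"linear": [40,-3,0],"turn": 0}
    - {"linear": [61,-4.7,15],"turn": 0}
    - {"linear": [61,-4.7,35],"turn": 0}
    - {"linear": [61,-4.7,40],"turn": 0}
    - {"linear": [61,-4.7,40],"turn": 0}

```text
t: 4.72
eef_pos: [510.4, 45.4, 160.3]
tcp_rot: [-3.141, 0.0, 1.57]
ft_force: [0.8, 0.1, -0.4]
opening: 0.519
```

Run:
```python
from h import *
s=env.state(); print(s['t'],s['eef_pos'],s['tcp_rot'],s['ft_force'],s['opening']*95.1)
p,im,d=snap('wrist','w4')
p2,im2,d2=snap('side','sd4')
cv2.imwrite('pics/c5.png',np.hstack([cv2.resize(im[190:290,260:380],None,fx=4,fy=4,interpolation=cv2.INTER_CUBIC)[:400],cv2.resize(im2[150:220,270:340],(320,400),interpolation=cv2.INTER_CUBIC)]))
```

```text
4.725 [510.43961848  45.42709219 160.28767389] [-3.14127964e+00  2.11114655e-05  1.56984783e+00] [ 0.82683349  0.13391065 -0.42323343] 49.32154210633092
```

View pics/c5.png

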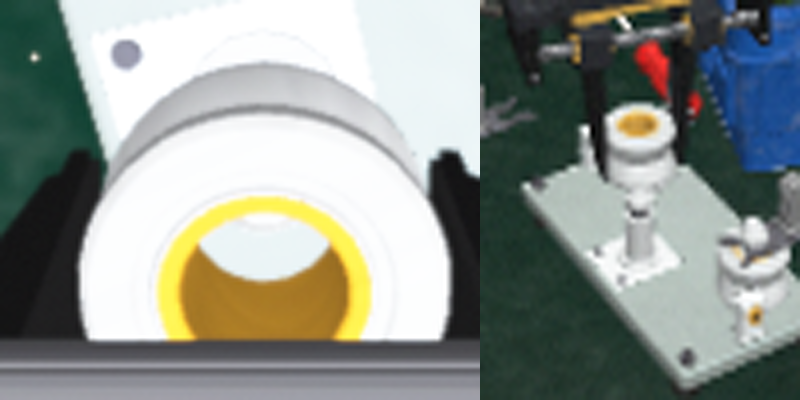

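Run:
```python
from h import *
import pickle
p=pickle.load(open('pics/w4.pkl','rb'));W=cloud(p,np.load('pics/w4.npy'))
for v in range(238,262,2): print(v,W[v,326].round(1), W[v,318].round(1))
p=pickle.load(open('pics/sd4.pkl','rb'));W=cloud(p,np.load('pics/sd4.npy'))
print([proj(p,(510.4,45.2,z)) for z in (79,70,50,25)])
im=cv2.imread('pics/sd4.png'); cv2.imwrite('pics/c6.png',cv2.resize(im[160:210,275:325],(800,800)[:2],interpolation=cv2.INTER_CUBIC)[:600])
```

```text
238 [511.6  60.2 107.6] [507.4  59.8 106.6]
240 [511.6  58.3 105.8] [507.4  59.  107.5]
242 [511.6  58.  107.8] [507.4  57.9 107.5]
244 [511.6  41.   71.2] [507.4  57.  108.1]
246 [511.6  38.5  68.7] [505.   18.4  23.1]
248 [511.6  16.6  23. ] [504.9  16.   21.8]
250 [511.6  14.4  22.3] [504.9  14.1  21.6]
252 [511.6  12.7  22.5] [505.   13.2  23.6]
254 [511.6  11.   22.7] [504.9  10.4  21.4]
256 [511.6   9.5  23.3] [504.9   8.8  22. ]
258 [511.6   7.2  22.5] [504.9   7.4  22.9]
260 [511.6  34.3  80.7] [506.6  35.1  82.4]
[(np.float64(304.27802148213476), np.float64(178.66239935640715)), (np.float64(304.3010365218559), np.float64(181.09725331983094)), (np.float64(304.35154200351747), np.float64(186.44043211458057)), (np.float64(304.41346284937293), np.float64(192.9912883710369))]
```

View pics/c6.png

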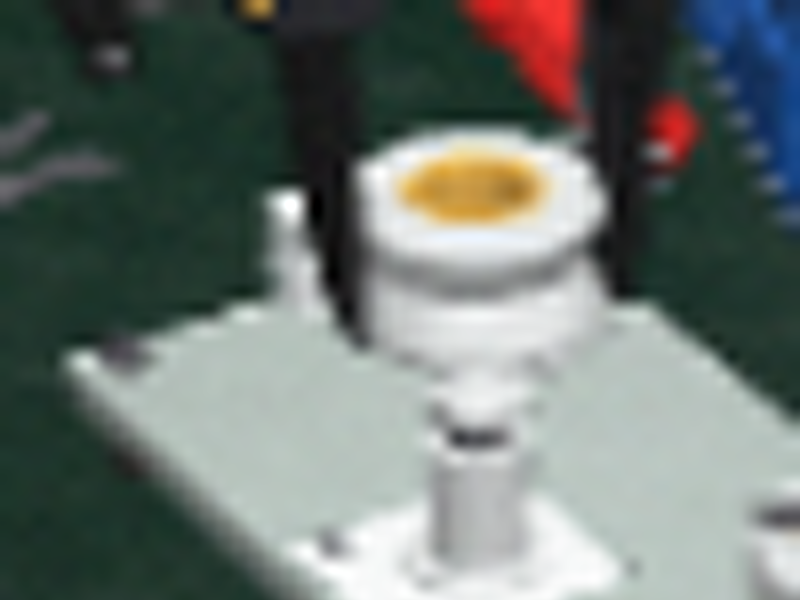

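Request:
play_rows:
  targets:
    - {"linear": [0,0,6],"turn": 0}
    - {"linear": [0,0,11],"turn": 0}
    - {"linear": [0,0,15],"turn": 0}
    - {"linear": [0,0,19],"turn": 0}
    - {"linear": [0,0,22],"turn": 0}
    - {"linear": [0,0,22],"turn": 0}

```text
t: 5.58
eef_pos: [510.3, 46.0, 138.0]
tcp_rot: [-3.141, -0.0, 1.571]
ft_force: [-0.5, -0.9, -1.8]
opening: 0.521
```

Request:
play_rows:
  targets:
    - {"linear": [0,0,6],"turn": 0}
    - {"linear": [0,0,12],"turn": 0}
    - {"linear": [0,0,18],"turn": 0}
    - {"linear": [0,0,24],"turn": 0}
    - {"linear": [0,0,27],"turn": 0}
    - {"linear": [0,0,27],"turn": 0}

```text
t: 6.32
eef_pos: [510.3, 46.0, 111.0]
tcp_rot: [-3.141, -0.0, 1.571]
ft_force: [-0.6, -0.0, -1.2]
opening: 0.52
```

Request:
play_rows:
  targets:
    - {"linear": [0,0,1],"turn": 0}
    - {"linear": [0,0,2],"turn": 0}
    - {"linear": [0,0,3],"turn": 0}
    - {"linear": [0,0,3],"turn": 0}

```text
t: 6.82
eef_pos: [510.3, 46.0, 108.2]
tcp_rot: [3.142, -0.0, 1.571]
ft_force: [0.2, -0.2, -1.1]
opening: 0.517
```

Request:
play_rows:
  targets:
    - {"linear": [0,0,0.7],"turn": 0}
    - {"linear": [0,0,1.2],"turn": 0}
    - {"linear": [0,0,1.2],"turn": 0}

```text
t: 7.2
eef_pos: [510.3, 46.0, 107.0]
tcp_rot: [3.142, 0.0, 1.571]
ft_force: [-0.1, 0.2, -1.4]
opening: 0.519
```

Request:
play_rows:
  targets:
    - {"linear": [0,0,0.5],"turn": 0}
    - {"linear": [0,0,0.5],"turn": 0}

```text
t: 7.45
eef_pos: [510.3, 46.0, 106.5]
tcp_rot: [3.142, 0.0, 1.571]
ft_force: [0.2, -0.4, -1.1]
opening: 0.522
```

Request:
play_rows:
  targets:
    - {"linear": [0,0,0.5],"turn": 0}
    - {"linear": [0,0,0.5],"turn": 0}

```text
t: 7.7
eef_pos: [510.3, 46.0, 106.0]
tcp_rot: [3.142, 0.0, 1.571]
ft_force: [-1.4, -0.4, -1.3]
opening: 0.521
```

Request:
play_rows:
  targets:
    - {"linear": [0,0,0.5],"turn": 0}
    - {"linear": [0,0,0.5],"turn": 0}

```text
t: 7.95
eef_pos: [510.3, 46.0, 106.0]
tcp_rot: [3.141, 0.0, 1.571]
ft_force: [-0.7, 0.7, 5.9]
opening: 0.519
```

Seat contact: 6 N at TCP z = 106, where expected. Now I'll release.

Request:
play_rows:
  targets:
    - {"linear": [0,0,0],"turn": 0}
    - {"linear": [0,0,0],"turn": 0}
    - {"linear": [0,0,0],"turn": 0}
    - {"linear": [0,0,0],"turn": 0}
  hand: 66

```text
t: 8.45
eef_pos: [510.3, 46.0, 105.5]
tcp_rot: [-3.142, 0.0, 1.571]
ft_force: [-0.4, -0.1, 0.3]
opening: 0.694
```

Request:
play_rows:
  targets:
    - {"linear": [0,0,-20],"turn": 0}
    - {"linear": [0,0,-60],"turn": 0}
    - {"linear": [-20,0,-94],"turn": 0}
    - {"linear": [-60,0,-94],"turn": 0}
    - {"linear": [-60,0,-94],"turn": 0}
    - {"linear": [-60,0,-94],"turn": 0}

```text
t: 9.2
eef_pos: [510.2, -13.8, 199.4]
tcp_rot: [-3.141, -0.0, 1.57]
ft_force: [0.1, 0.6, 0.9]
opening: 0.695
```

Run:
```python
from h import *
s=env.state(); print(s['t'],s['eef_pos'],s['tcp_rot'],s['ft_force'],s['opening']*95.1)
p,im,d=snap('wrist','w5'); W=cloud(p,d)
k=np.zeros(d.shape,bool);k[80:220,250:390]=((W[...,2]>46)&(W[...,2]<60))[80:220,250:390]
k=cv2.morphologyEx(k.astype(np.uint8),cv2.MORPH_OPEN,np.ones((3,3)))
c,_=cv2.findContours(k,cv2.RETR_EXTERNAL,cv2.CHAIN_APPROX_NONE); 
for q in c:
    if cv2.contourArea(q)>300: print(cv2.fitEllipse(q),cv2.minEnclosingCircle(q),np.nanmedian(W[cv2.drawContours(np.zeros(d.shape,np.uint8),[q],0,1,-1)>0],0), plane(p,*cv2.minEnclosingCircle(q)[0],53))
k2=np.zeros(d.shape,bool);k2[80:220,250:390]=((W[...,2]>62)&(W[...,2]<76))[80:220,250:390]
c,_=cv2.findContours(k2.astype(np.uint8),cv2.RETR_EXTERNAL,cv2.CHAIN_APPROX_NONE)
for q in c:
    if cv2.contourArea(q)>100: print('tip',cv2.minEnclosingCircle(q),plane(p,*cv2.minEnclosingCircle(q)[0],66))
```

```text
9.2 [510.17348904 -13.78401158 199.36813044] [-3.14119229e+00 -1.77890139e-04  1.57018201e+00] [0.05225668 0.58899691 0.90256068] 66.09991904416356
((381.0380859375, 205.91818237304688), (17.102962493896484, 34.27099609375), 16.382705688476562) ((380.5, 203.5), 17.67776870727539) [557.2547313   -8.2398773   53.32163917] [556.51086997  -6.73602163  53.        ]
((325.69171142578125, 137.66519165039062), (62.837406158447266, 63.7624626159668), 175.6571044921875) ((325.3762512207031, 137.70297241210938), 32.337913513183594) [511.3248585   47.2261217   53.40383764] [510.84618989  46.72661815  53.        ]
tip ((325.76190185546875, 141.11904907226562), 13.419148445129395) [511.15022346  45.00040345  66.        ]
```

View pics/w5.png

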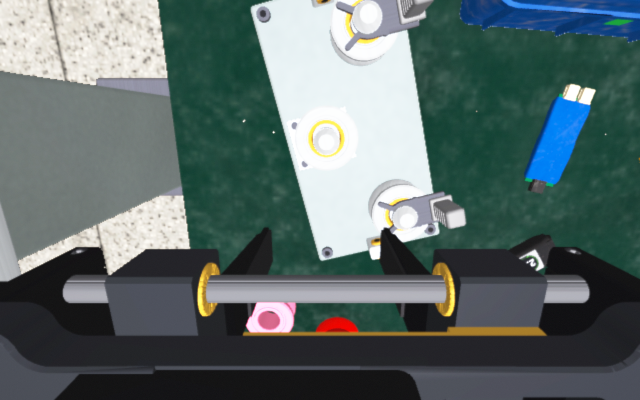

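Run:
```python
from h import *
import pickle
for tag,vr in (('w5',range(20,235)),('w3',range(20,190)),('w1',range(65,225))):
    p=pickle.load(open(f'pics/{tag}.pkl','rb'));W=cloud(p,np.load(f'pics/{tag}.npy'))
    z=W[...,2]; L=[];Rr=[]
    for v in vr:
        k=np.nonzero((z[v,150:450]>18)&(z[v,150:450]<27))[0]
        if len(k)>20: L.append(plane(p,150+k[0]-.5,v,22.5)[:2])
    L=np.array(L,np.float32); a=cv2.fitLine(L,cv2.DIST_HUBER,0,.01,.01).ravel()
    if a[1]<0:a=-a
    ang=np.arctan2(-a[0],a[1]); r=(L-a[2:])@np.array([a[1],-a[0]])
    ax=np.array([510.7,45.2]); d=(ax-a[2:])@np.array([a[1],-a[0]])
    print(tag,np.degrees(ang),ang,'rms',np.std(r),'axle dist from -x edge (35)',d)
im=cv2.imread('pics/w5.png')
p=pickle.load(open('pics/w5.pkl','rb'))
a=plane(p,264,14,22.5);b=plane(p,327,253,22.5);print(a,b,np.degrees(np.arctan2(b[0]-a[0],a[1]-b[1])))
```

```text
w5 13.899281 0.24258822 rms 0.2481774 axle dist from -x edge (35) 978.8841506819557
w3 13.895395 0.2425204 rms 0.24170382 axle dist from -x edge (35) 978.9276290298709
w1 13.899399 0.24259028 rms 0.33533454 axle dist from -x edge (35) 979.6366612721025
[461.95520872 141.54851102  22.5       ] [512.32409463 -65.64940485  22.5       ] 13.663315965733869
```

Request:
play_rows:
  targets:
    - {"linear": [60,-18,0],"turn": 0}
    - {"linear": [120,-36,0],"turn": 0}
    - {"linear": [180,-54,0],"turn": 0}
    - {"linear": [235,-70,0],"turn": 0}
    - {"linear": [239,-70,0],"turn": 0}
    - {"linear": [239,-70,0],"turn": 0}
    - {"linear": [239,-70,0],"turn": 0}

```text
t: 10.12
eef_pos: [440.6, 224.2, 199.4]
tcp_rot: [-3.141, 0.0, 1.57]
ft_force: [0.1, 0.2, -0.4]
opening: 0.693
```

Run:
```python
from h import *
s=env.state(); print(s['t'],s['eef_pos'],s['tcp_rot'],s['joints'],s['opening']*95.1)
p,im,d=snap('wrist','w6'); W=cloud(p,d)
m=cv2.inRange(W[...,2].astype(np.float32),3,45); m[230:]=0
cv2.imwrite('pics/m6.png',m)
c,_=cv2.findContours(m,cv2.RETR_EXTERNAL,cv2.CHAIN_APPROX_NONE)
for q in c:
    if cv2.contourArea(q)>60: print(cv2.boundingRect(q),cv2.contourArea(q))
```

```text
10.125 [440.61094573 224.16720715 199.39690641] [-3.14136384e+00  2.15463456e-04  1.56969314e+00] [ 3.36982660e-01  4.36146534e-01  1.97501567e+00 -1.90847033e-04
  7.30717787e-01  3.38228010e-01] 65.88318761759123
(309, 132, 65, 47) 1056.0
(480, 27, 29, 184) 2673.5
(508, 0, 88, 230) 5862.0
```

View pics/w6.png

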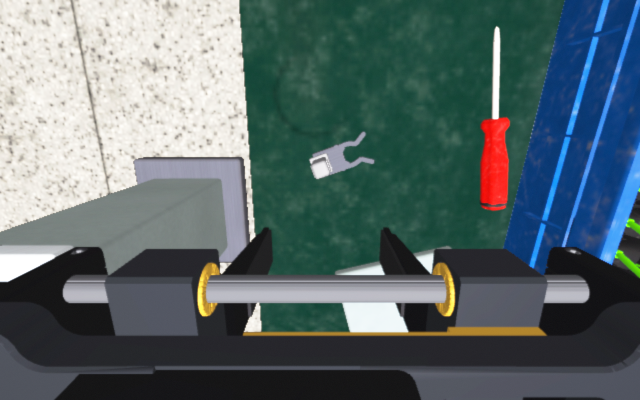

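View pics/m6.png

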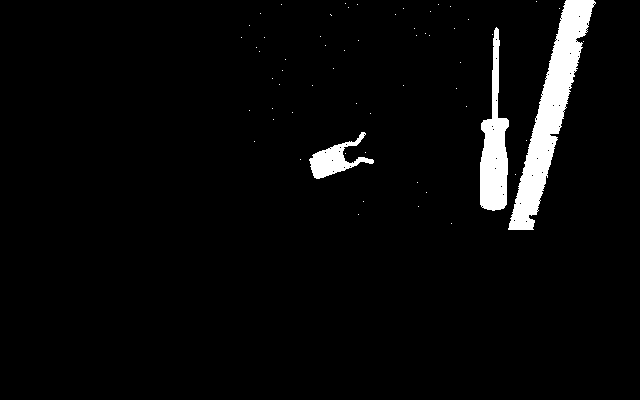

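Run:
```python
from h import *
im=cv2.imread('pics/w6.png'); cv2.imwrite('pics/c7.png',cv2.resize(im[120:190,300:390],None,fx=8,fy=8,interpolation=cv2.INTER_CUBIC))
```

```text
(no output)
```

View pics/c7.png

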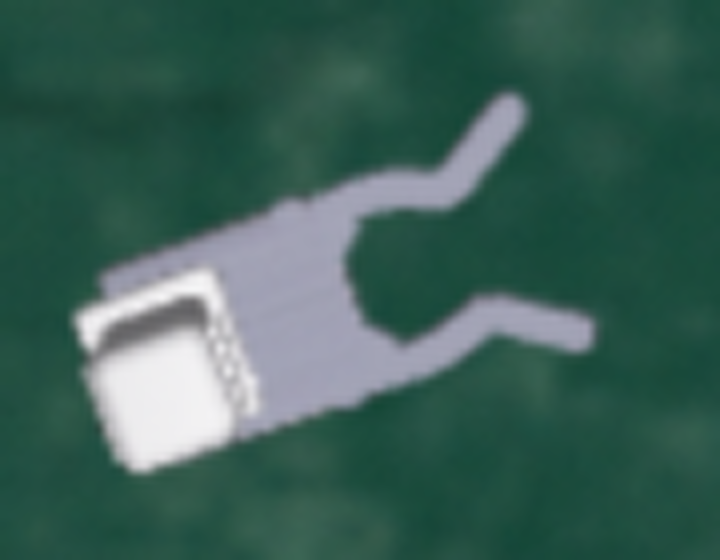

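Run:
```python
from h import *
import pickle
p=pickle.load(open('pics/w6.pkl','rb'))
f=lambda X,Y,z:plane(p,300+(X+.5)/8-.5,120+(Y+.5)/8-.5,z)[:2]
t1,t2=f(515,93,4),f(594,345,4)   # outer ends
a,b=f(510,110,4),f(582,335,4)
d=a-b; print('tips',a,b,np.linalg.norm(d),'yaw',np.degrees(np.arctan2(-d[0],d[1])))
e1,e2=f(103,275,4),f(280,207,4); d=e2-e1; print('upper edge',np.degrees(np.arctan2(d[1],d[0])))
e1,e2=f(250,435,4),f(365,398,4); d=e2-e1; print('lower edge',np.degrees(np.arctan2(d[1],d[0])))
g=[f(*q,35) for q in [(92,372),(200,328),(240,432),(137,472)]]; print('grip top',np.mean(g,0), [np.linalg.norm(g[i]-g[i-1]).round(1) for i in range(4)])
d=g[2]-g[3]; print(np.degrees(np.arctan2(d[1],d[0]))); d=g[1]-g[0];print(np.degrees(np.arctan2(d[1],d[0])))
d=g[0]-g[3];print(np.degrees(np.arctan2(-d[0],d[1])))
m=(a+b)/2; c=np.mean(g,0); d=m-c; print('grip->tips',np.degrees(np.arctan2(d[1],d[0])),np.linalg.norm(d))
W=cloud(p,np.load('pics/w6.npy')); w=W[150:180,305:335].reshape(-1,3); print(w[w[:,2]>30].mean(0), np.nanpercentile(w[w[:,2]>30][:,2],[5,50,95]))
w=W[140:170,335:345].reshape(-1,3); print(np.nanmedian(w[:,2]))
```

```text
tips [476.8889198  285.77322627] [486.39778    259.35861174] 28.074014373825456 yaw 19.79810627618429
upper edge 20.76620234884915
lower edge 18.007588386379123
grip top [437.04773866 256.44466185] [np.float64(11.9), np.float64(12.6), np.float64(12.1), np.float64(12.0)]
21.42122766130552
22.105052202761534
23.466837656050735
grip->tips 19.87485925510662 47.420074586140636
[436.70780717 257.1161665   34.96358009] [31.6518131  35.23783373 36.56807964]
4.424496055283827
```

Request:
play_rows:
  targets:
    - {"linear": [32.4,-4.3,10],"turn": 0.18}
    - {"linear": [32.4,-4.3,20],"turn": 0.36}
    - {"linear": [32.4,-4.3,30],"turn": 0.54}
    - {"linear": [32.4,-4.3,40],"turn": 0.72}
    - {"linear": [32.4,-4.3,40],"turn": 0.9}
    - {"linear": [32.4,-4.3,40],"turn": 1.08}
    - {"linear": [32.4,-4.3,40],"turn": 1.22}
    - {"linear": [32.4,-4.3,40],"turn": 1.22}
    - {"linear": [32.4,-4.3,40],"turn": 1.22}
  hand: 50

```text
t: 11.3
eef_pos: [436.3, 256.9, 159.5]
tcp_rot: [3.142, -0.0, 0.353]
ft_force: [-0.3, 0.0, 0.2]
opening: 0.527
```

Run:
```python
from h import *
s=env.state(); print(s['t'],s['eef_pos'],s['tcp_rot'],s['joints'],s['opening']*95.1)
p,im,d=snap('wrist','w7')
```

```text
11.3 [436.30613222 256.90459466 159.53927159] [ 3.14152700e+00 -8.72464441e-05  3.52874628e-01] [ 4.01658999e-01  5.14060421e-01  1.98024258e+00 -1.15811992e-04
  6.47205717e-01  1.61967309e+00] 50.08993838526459
```

View pics/w7.png

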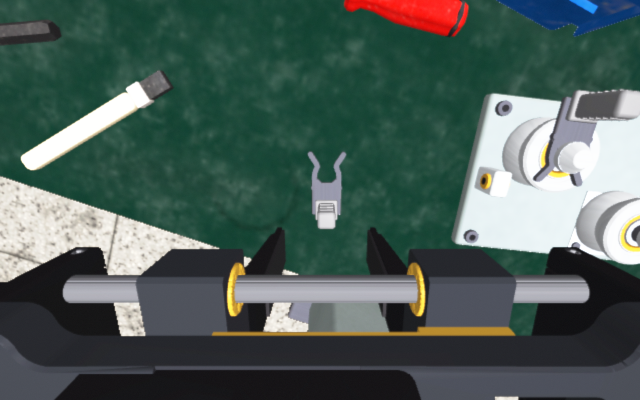

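Run:
```python
from h import *
import pickle
p=pickle.load(open('pics/w7.pkl','rb')); im=cv2.imread('pics/w7.png')
cv2.imwrite('pics/c8.png',cv2.resize(im[140:240,280:370],None,fx=6,fy=6,interpolation=cv2.INTER_CUBIC))
```

```text
(no output)
```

View pics/c8.png

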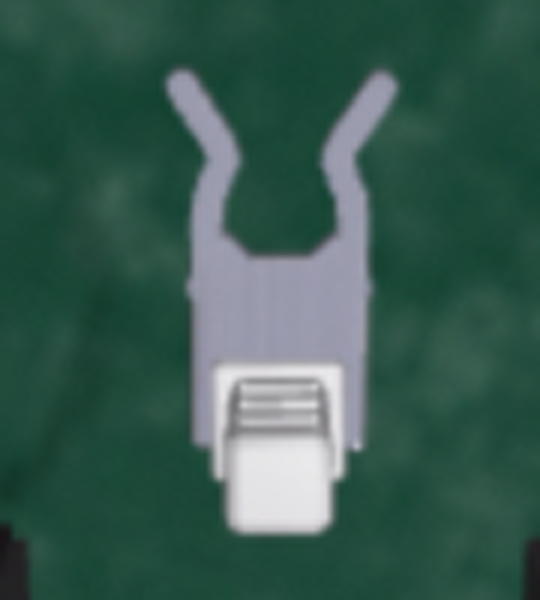

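Run:
```python
from h import *
import pickle
p=pickle.load(open('pics/w7.pkl','rb'))
f=lambda X,Y,z:plane(p,280+(X+.5)/6-.5,140+(Y+.5)/6-.5,z)
ps=0.3529; c,s=np.cos(ps),np.sin(ps); T=np.array([436.3,256.9])
def tool(q): d=q[:2]-T; return np.array([c*d[0]+s*d[1], s*d[0]-c*d[1]]).round(2)
print('tips',tool(f(181,70,3)),tool(f(384,70,3)))
print('bow',tool(f(280,257,4))); print('grip top front/back',tool(f(280,437,35)),tool(f(280,533,35)),tool(f(228,485,35)),tool(f(332,485,35)))
print('plate back corners',tool(f(195,447,4)),tool(f(362,450,4)))
```

```text
tips [ 49.69 -12.96] [49.69 14.95]
bow [23.69  0.67]
grip top front/back [6.89 0.62] [-6.04  0.63] [ 0.47 -6.  ] [0.48 7.26]
plate back corners [ -4.37 -11.63] [-4.82 12.58]
```

Request:
play_rows:
  targets:
    - {"linear": [0.4,0,30],"turn": 0}
    - {"linear": [0.4,0,55],"turn": 0}
    - {"linear": [0.4,0,70],"turn": 0}
    - {"linear": [0.4,0,75],"turn": 0}
    - {"linear": [0.4,0,75],"turn": 0}

```text
t: 11.98
eef_pos: [436.5, 257.6, 84.7]
tcp_rot: [3.142, -0.0, 0.351]
ft_force: [-0.5, 0.2, -0.9]
opening: 0.527
```

Request:
play_rows:
  targets:
    - {"linear": [0,0,0],"turn": 0}
    - {"linear": [0,0,0],"turn": 0}
    - {"linear": [0,0,0],"turn": 0}
    - {"linear": [0,0,0],"turn": 0}
    - {"linear": [0,0,0],"turn": 0}
  hand: 5

```text
t: 12.6
eef_pos: [436.5, 257.6, 84.7]
tcp_rot: [3.142, -0.0, 0.351]
ft_force: [0.8, -0.4, 1.7]
opening: 0.149
```

Request:
play_rows:
  targets:
    - {"linear": [0,0,-30],"turn": 0}
    - {"linear": [0,0,-75],"turn": 0.03}
    - {"linear": [-15,41,-105],"turn": 0.06}
    - {"linear": [-36,98,-105],"turn": 0.1085}
    - {"linear": [-56,154,-105],"turn": 0.1085}
    - {"linear": [-75,206,-105],"turn": 0.1085}
    - {"linear": [-79.1,216.7,-105],"turn": 0.1085}
    - {"linear": [-79.1,216.7,-105],"turn": 0.1085}
    - {"linear": [-79.1,216.7,-105],"turn": 0.1085}

```text
t: 13.72
eef_pos: [436.6, 27.9, 189.5]
tcp_rot: [-3.141, 0.0, 0.243]
ft_force: [0.1, 0.1, -1.3]
opening: 0.145
```

Run:
```python
from h import *
s=env.state(); print(s['t'],s['eef_pos'],s['tcp_rot'],s['joints'],s['opening']*95.1)
p,im,d=snap('wrist','w8')
```

```text
13.725 [436.55405213  27.91397827 189.50062615] [-3.14146049e+00  3.45522689e-05  2.43405951e-01] [-8.74194325e-02  3.88856388e-01  2.11522783e+00  1.91134541e-04
  6.37584050e-01  1.23981736e+00] 13.833724270072524
```

View pics/w8.png

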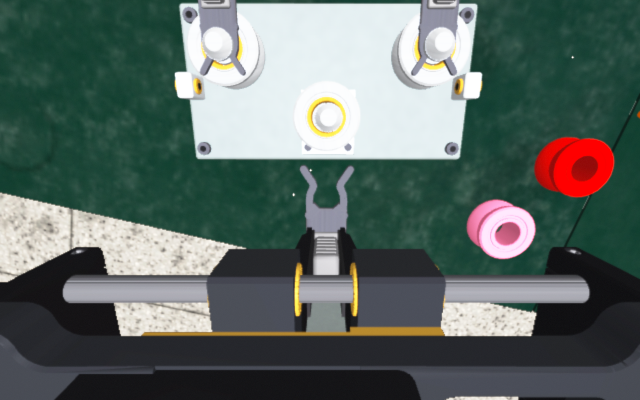

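```bash
cat > m.py <<'E'
from h import *
import pickle,sys
def measure(tag,T,ps,zc,crop=None):
    p=pickle.load(open(f'pics/{tag}.pkl','rb')); im=cv2.imread(f'pics/{tag}.png');D=np.load(f'pics/{tag}.npy');W=cloud(p,D)
    c,s=np.cos(ps),np.sin(ps)
    def tool(q): d=np.asarray(q)[...,:2]-np.array(T); return np.stack([c*d[...,0]+s*d[...,1], s*d[...,0]-c*d[...,1]],-1)
    return p,im,D,W,tool
E
python3 - <<'E'
from m import *
p,im,D,W,tool=measure('w8',(436.6,27.9),.2425,104.8)
z=W[...,2]
# axle head
k=np.zeros(D.shape,np.uint8);k[90:150,300:355]=((z>60)&(z<78))[90:150,300:355]
c,_=cv2.findContours(k,cv2.RETR_EXTERNAL,cv2.CHAIN_APPROX_NONE);c=max(c,key=cv2.contourArea);(u,v),r=cv2.minEnclosingCircle(c);e=cv2.fitEllipse(c);print((u,v),r,e)
print('axle',plane(p,*e[0],65),tool(plane(p,*e[0],65)), tool(np.nanmedian(W[k>0],0)))
# roller top
k=np.zeros(D.shape,np.uint8);k[70:165,285:370]=((z>48)&(z<58))[70:165,285:370]
c,_=cv2.findContours(k,cv2.RETR_EXTERNAL,cv2.CHAIN_APPROX_NONE);c=max(c,key=cv2.contourArea);e=cv2.fitEllipse(c);print('roller',e,tool(plane(p,*e[0],53)),np.nanmedian(z[k>0]))
k=np.zeros(D.shape,np.uint8);k[155:235,290:365]=((z>95)&(z<116))[155:235,290:365]
w=W[k>0];print('clip z',np.nanpercentile(w[:,2],[5,50,95]))
t=[]
for v in range(160,228,6):
    x=np.nonzero(k[v])[0]
    if len(x): 
        q=tool(plane(p,(x[0]+x[-1])/2,v,108.8)); a,b=tool(plane(p,x[0]-.5,v,108.8)),tool(plane(p,x[-1]+.5,v,108.8)); print(v,q.round(2),(b-a)[1].round(1)); t.append(q)
cv2.imwrite('pics/c9.png',cv2.resize(im[90:250,280:370],None,fx=3.7,fy=3.7,interpolation=cv2.INTER_CUBIC))
E
```

```text
(327.5526428222656, 117.15789794921875) 14.571660041809082 ((327.75189208984375, 117.17913818359375), (27.34486961364746, 28.472797393798828), 0.7540106773376465)
axle [511.22710238  44.91619511  65.        ] [76.52966715  1.40191009] [76.47833965  1.34220587]
roller ((325.86572265625, 115.9715805053711), (66.54493713378906, 69.22563934326172), 0.4814624786376953) [77.45489266  0.08925766] 53.23886221227098
clip z [108.26761622 109.46347108 111.41865935]
166 [48.92  0.18] 29.7
172 [45.4   0.48] 30.4
178 [41.83  0.49] 25.9
184 [38.23  0.2 ] 20.7
190 [34.59  0.2 ] 22.0
196 [30.91  0.21] 24.5
202 [27.19  0.21] 24.6
208 [23.43  0.22] 24.8
214 [19.63  0.22] 26.1
220 [15.78  0.23] 25.0
226 [11.89 -0.07] 24.6
```

View pics/c9.png

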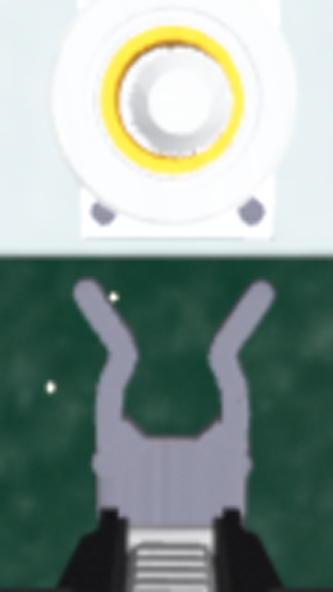

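Request:
play_rows:
  targets:
    - {"linear": [10,1.1,0],"turn": 0}
    - {"linear": [20.6,1.1,0],"turn": 0}
    - {"linear": [20.6,1.1,10],"turn": 0}
    - {"linear": [20.6,1.1,25],"turn": 0}
    - {"linear": [20.6,1.1,25],"turn": 0}

```text
t: 14.4
eef_pos: [456.3, 30.9, 163.4]
tcp_rot: [-3.141, 0.002, 0.242]
ft_force: [0.2, -0.6, -1.2]
opening: 0.147
```

Run:
```python
from m import *
s=env.state(); print(s['t'],s['eef_pos'],s['tcp_rot'],s['ft_force'],s['opening']*95.1)
snap('wrist','w9')
T=s['eef_pos'];p,im,D,W,tool=measure('w9',T[:2],s['tcp_rot'][2],0)
z=W[...,2]
k=np.zeros(D.shape,np.uint8);k[90:210,300:355]=((z>60)&(z<74))[90:210,300:355]
c,_=cv2.findContours(k,cv2.RETR_EXTERNAL,cv2.CHAIN_APPROX_NONE);c=max(c,key=cv2.contourArea);e=cv2.fitEllipse(c);print(e)
print('axle',plane(p,*e[0],65),tool(plane(p,*e[0],65)), tool(np.nanmedian(W[k>0],0)))
zc=T[2]-84.7+4
k=np.zeros(D.shape,np.uint8);k[130:240,290:365]=(abs(z-zc)<4)[130:240,290:365]
for v in range(140,236,6):
    x=np.nonzero(k[v])[0]
    if len(x): 
        q=tool(plane(p,(x[0]+x[-1])/2,v,zc)); a,b=tool(plane(p,x[0]-.5,v,zc)),tool(plane(p,x[-1]+.5,v,zc)); print(v,q.round(2),(b-a)[1].round(1))
cv2.imwrite('pics/c10.png',cv2.resize(im[90:250,280:370],None,fx=3.7,fy=3.7,interpolation=cv2.INTER_CUBIC))
```

```text
14.4 [456.30841615  30.8551975  163.35547948] [-3.14078041e+00  2.41141964e-03  2.42373695e-01] [ 0.20993014 -0.5573821  -1.18783869] 13.938133549654074
((325.10736083984375, 148.77880859375), (30.30794334411621, 30.94215965270996), 172.632568359375)
axle [511.50754853  44.89019995  65.        ] [56.95422469 -0.37656137] [57.25165476 -0.41805568]
170 [46.41  0.48] 31.5
176 [42.86  0.48] 27.0
182 [39.27  0.49] 22.4
188 [35.64  0.2 ] 21.9
194 [31.98  0.2 ] 24.4
200 [28.27  0.2 ] 24.6
206 [24.52  0.2 ] 24.7
212 [20.73 -0.1 ] 25.5
218 [16.9   0.21] 25.0
224 [13.02  0.21] 25.1
230 [ 9.1 -0.1] 24.7
```

View pics/c10.png

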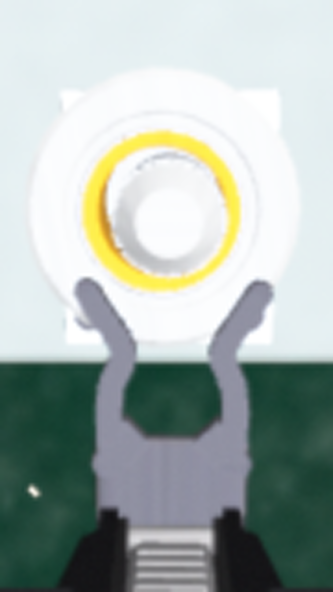

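Request:
play_rows:
  targets:
    - {"linear": [0.5,-0.6,6],"turn": 0}
    - {"linear": [0.5,-0.6,12],"turn": 0}
    - {"linear": [0.5,-0.6,18],"turn": 0}
    - {"linear": [0.5,-0.6,22],"turn": 0}
    - {"linear": [0.5,-0.6,22],"turn": 0}
    - {"linear": [0.5,-0.6,22],"turn": 0}

```text
t: 15.2
eef_pos: [457.2, 31.4, 142.6]
tcp_rot: [3.142, -0.0, 0.242]
ft_force: [-0.2, -0.3, -0.8]
opening: 0.145
```

Run:
```python
from m import *
s=env.state(); print(s['t'],s['eef_pos'],s['tcp_rot'],s['ft_force'],s['opening']*95.1)
snap('wrist','w10');
T=s['eef_pos'];p,im,D,W,tool=measure('w10',T[:2],s['tcp_rot'][2],0)
z=W[...,2]
k=np.zeros(D.shape,np.uint8);k[90:200,300:355]=((z>62)&(z<74))[90:200,300:355]
c,_=cv2.findContours(k,cv2.RETR_EXTERNAL,cv2.CHAIN_APPROX_NONE);c=max(c,key=cv2.contourArea);e=cv2.fitEllipse(c);print(e)
print('axle',plane(p,*e[0],66),tool(plane(p,*e[0],66)))
cv2.imwrite('pics/c11.png',cv2.resize(im[90:250,280:370],None,fx=3.7,fy=3.7,interpolation=cv2.INTER_CUBIC))
_,im2,_=snap('side','sd10'); cv2.imwrite('pics/c12.png',cv2.resize(im2[160:210,275:335],None,fx=10,fy=10,interpolation=cv2.INTER_CUBIC))
```

```text
15.2 [457.24563477  31.42219131 142.62101409] [ 3.14151328e+00 -2.10028126e-04  2.42256672e-01] [-0.20006113 -0.32385381 -0.81485817] 13.827763056560235
((325.4902038574219, 154.59010314941406), (33.637672424316406, 34.13874053955078), 179.1214141845703)
axle [511.63530992  44.91873415  66.        ] [ 5.60391867e+01 -5.46741267e-02]
```

View pics/c11.png

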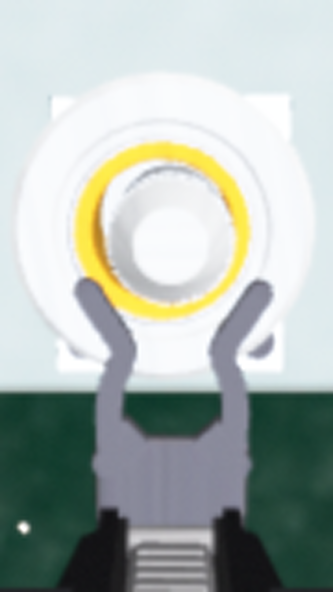

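View pics/c12.png

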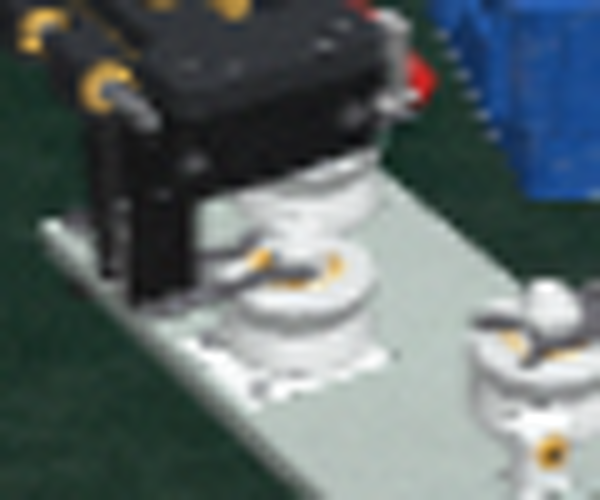

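Request:
play_rows:
  targets:
    - {"linear": [0,-0.3,1],"turn": 0}
    - {"linear": [0,-0.3,2],"turn": 0}
    - {"linear": [0,-0.3,3],"turn": 0}
    - {"linear": [0,-0.3,3.5],"turn": 0}
    - {"linear": [0,-0.3,3.5],"turn": 0}

```text
t: 15.92
eef_pos: [457.1, 31.7, 139.0]
tcp_rot: [-3.142, 0.0, 0.242]
ft_force: [0.1, -0.0, -1.3]
opening: 0.147
```

Request:
play_rows:
  targets:
    - {"linear": [0,0,0.5],"turn": 0}
    - {"linear": [0,0,0.5],"turn": 0}

```text
t: 16.18
eef_pos: [457.1, 31.7, 138.5]
tcp_rot: [3.142, -0.0, 0.242]
ft_force: [-0.0, -0.1, -0.5]
opening: 0.145
```

Request:
play_rows:
  targets:
    - {"linear": [0,0,0.4],"turn": 0}
    - {"linear": [0,0,0.4],"turn": 0}

```text
t: 16.42
eef_pos: [457.1, 31.7, 138.1]
tcp_rot: [3.142, -0.0, 0.242]
ft_force: [0.9, 0.3, -0.0]
opening: 0.146
```

Request:
play_rows:
  targets:
    - {"linear": [0,0,0.3],"turn": 0}
    - {"linear": [0,0,0.3],"turn": 0}

```text
t: 16.68
eef_pos: [457.1, 31.7, 137.8]
tcp_rot: [3.142, -0.0, 0.242]
ft_force: [-0.2, -0.8, -0.5]
opening: 0.144
```

Request:
play_rows:
  targets:
    - {"linear": [0,0,0.3],"turn": 0}
    - {"linear": [0,0,0.3],"turn": 0}

```text
t: 16.92
eef_pos: [457.1, 31.8, 137.5]
tcp_rot: [3.142, -0.0, 0.242]
ft_force: [-0.4, -0.6, -1.4]
opening: 0.144
```

Request:
play_rows:
  targets:
    - {"linear": [0,0,0.3],"turn": 0}
    - {"linear": [0,0,0.3],"turn": 0}

```text
t: 17.18
eef_pos: [457.1, 31.7, 137.3]
tcp_rot: [3.142, -0.0, 0.242]
ft_force: [-0.8, -1.1, 2.1]
opening: 0.144
```

Request:
play_rows:
  targets:
    - {"linear": [0,0,-0.3],"turn": 0}
    - {"linear": [2,0,-0.3],"turn": 0}
    - {"linear": [4,0,-0.3],"turn": 0}
    - {"linear": [6,0,-0.3],"turn": 0}
    - {"linear": [8,0,-0.3],"turn": 0}
    - {"linear": [8,0,-0.3],"turn": 0}

```text
t: 17.92
eef_pos: [465.0, 33.7, 137.5]
tcp_rot: [3.142, -0.0, 0.242]
ft_force: [-0.3, 0.7, -0.5]
opening: 0.145
```

Request:
play_rows:
  targets:
    - {"linear": [1,0,0],"turn": 0}
    - {"linear": [2,0,0],"turn": 0}
    - {"linear": [3,0,0],"turn": 0}
    - {"linear": [3,0,0],"turn": 0}

```text
t: 18.42
eef_pos: [467.9, 34.4, 137.5]
tcp_rot: [3.142, -0.0, 0.242]
ft_force: [-0.4, -1.1, -1.4]
opening: 0.145
```

Run:
```python
from h import *
_,im,_=snap('wrist','w11'); a=cv2.resize(im[110:260,280:370],None,fx=4,fy=4,interpolation=cv2.INTER_CUBIC)
_,im2,_=snap('scene','sc11'); b=cv2.resize(im2[195:245,295:335],(400,500),interpolation=cv2.INTER_CUBIC); b=cv2.copyMakeBorder(b,0,100,0,0,cv2.BORDER_CONSTANT)
cv2.imwrite('pics/c13.png',np.hstack([a,b]))
```

```text
(no output)
```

View pics/c13.png

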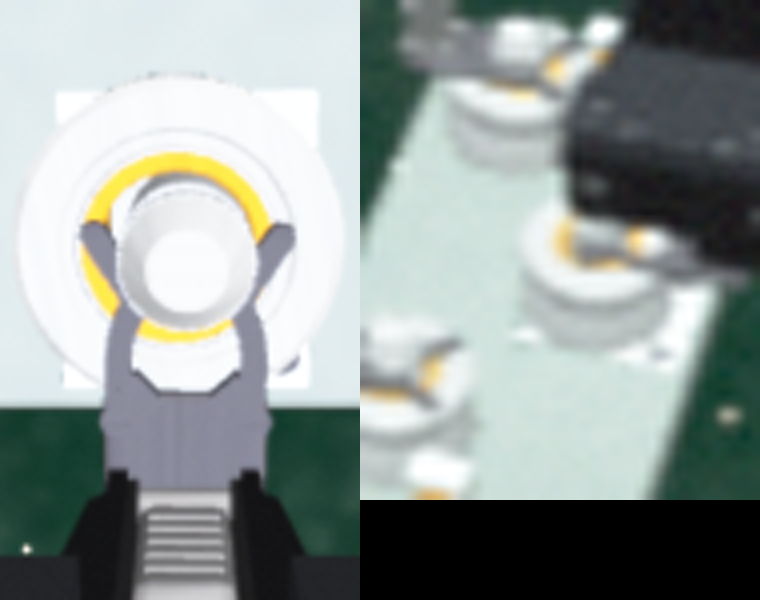

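The clip is centred on the axle (both near crop x = 187), with its arms either side of the head. Pushing on.

Request:
play_rows:
  targets:
    - {"linear": [1,0,0],"turn": 0}
    - {"linear": [2,0,0],"turn": 0}
    - {"linear": [3,0,0],"turn": 0}
    - {"linear": [3,0,0],"turn": 0}

```text
t: 19.02
eef_pos: [470.5, 35.1, 137.5]
tcp_rot: [-3.141, 0.0, 0.242]
ft_force: [-1.8, -0.3, -0.7]
opening: 0.146
```

Request:
play_rows:
  targets:
    - {"linear": [1,0,0],"turn": 0}
    - {"linear": [2,0,0],"turn": 0}
    - {"linear": [2,0,0],"turn": 0}

```text
t: 19.4
eef_pos: [471.6, 35.5, 137.5]
tcp_rot: [-3.141, 0.003, 0.242]
ft_force: [-6.1, -2.1, 3.3]
opening: 0.144
```

Request:
play_rows:
  targets:
    - {"linear": [1,0,-0.1],"turn": 0}
    - {"linear": [1,0,-0.2],"turn": 0}

```text
t: 19.65
eef_pos: [472.3, 35.7, 137.6]
tcp_rot: [-3.141, 0.004, 0.242]
ft_force: [-7.5, -3.0, 2.7]
opening: 0.145
```

Request:
play_rows:
  targets:
    - {"linear": [1,0,0],"turn": 0}
    - {"linear": [1,0,0],"turn": 0}

```text
t: 19.9
eef_pos: [473.0, 35.9, 137.5]
tcp_rot: [-3.141, 0.004, 0.242]
ft_force: [-9.7, -4.4, 4.3]
opening: 0.144
```

Request:
play_rows:
  targets:
    - {"linear": [0.5,0,-0.3],"turn": 0}
    - {"linear": [1,0,-0.3],"turn": 0}

```text
t: 20.15
eef_pos: [473.7, 36.1, 137.7]
tcp_rot: [-3.14, 0.005, 0.242]
ft_force: [-10.6, -4.3, 2.4]
opening: 0.142
```

Request:
play_rows:
  targets:
    - {"linear": [0.5,0,-0.2],"turn": 0}
    - {"linear": [1,0,-0.2],"turn": 0}

```text
t: 20.4
eef_pos: [475.0, 36.4, 137.8]
tcp_rot: [-3.141, 0.004, 0.242]
ft_force: [-5.9, -3.3, -0.3]
opening: 0.145
```

Request:
play_rows:
  targets:
    - {"linear": [0.7,0,0],"turn": 0}
    - {"linear": [1.4,0,0],"turn": 0}
    - {"linear": [1.4,0,0],"turn": 0}

```text
t: 20.78
eef_pos: [478.5, 36.9, 138.3]
tcp_rot: [3.141, -0.002, 0.242]
ft_force: [1.2, 1.4, -2.0]
opening: 0.147
```

Request:
play_rows:
  targets:
    - {"linear": [0.7,0,0],"turn": 0}
    - {"linear": [1.4,0,0],"turn": 0}
    - {"linear": [1.4,0,0],"turn": 0}

```text
t: 21.15
eef_pos: [479.6, 37.2, 138.4]
tcp_rot: [3.141, -0.001, 0.242]
ft_force: [1.8, 0.3, -0.9]
opening: 0.145
```

Request:
play_rows:
  targets:
    - {"linear": [0.6,0,0.3],"turn": 0}
    - {"linear": [1.2,0,0.5],"turn": 0}
    - {"linear": [1.2,0,0.5],"turn": 0}

```text
t: 21.52
eef_pos: [480.3, 37.5, 137.7]
tcp_rot: [-3.142, 0.0, 0.242]
ft_force: [0.8, -0.7, -2.0]
opening: 0.146
```

Request:
play_rows:
  targets:
    - {"linear": [0.4,0,0],"turn": 0}
    - {"linear": [0.8,0,0],"turn": 0}
    - {"linear": [0.8,0,0],"turn": 0}

```text
t: 21.9
eef_pos: [481.2, 37.7, 137.7]
tcp_rot: [3.142, -0.0, 0.242]
ft_force: [-0.2, -0.2, -1.3]
opening: 0.141
```

Request:
play_rows:
  targets:
    - {"linear": [0.4,0,0],"turn": 0}
    - {"linear": [0.6,0,0],"turn": 0}
    - {"linear": [0.6,0,0],"turn": 0}

```text
t: 22.28
eef_pos: [481.6, 37.8, 137.7]
tcp_rot: [-3.142, 0.0, 0.242]
ft_force: [-1.4, -0.4, -0.8]
opening: 0.142
```

Request:
play_rows:
  targets:
    - {"linear": [0.3,0,0],"turn": 0}
    - {"linear": [0.6,0,0],"turn": 0}
    - {"linear": [0.6,0,0],"turn": 0}

```text
t: 22.65
eef_pos: [481.9, 38.0, 137.6]
tcp_rot: [-3.141, 0.001, 0.242]
ft_force: [-3.7, -1.7, 0.1]
opening: 0.144
```

Request:
play_rows:
  targets:
    - {"linear": [0.5,0,0],"turn": 0}
    - {"linear": [0.5,0,0],"turn": 0}

```text
t: 22.9
eef_pos: [482.1, 38.1, 137.6]
tcp_rot: [-3.141, 0.002, 0.242]
ft_force: [-6.3, -2.5, 1.3]
opening: 0.147
```

Run:
```python
from h import *
s=env.state(); print(s['t'],s['eef_pos'],s['ft_force'])
_,im,_=snap('wrist','w12'); a=cv2.resize(im[110:260,280:370],None,fx=4,fy=4,interpolation=cv2.INTER_CUBIC)
cv2.imwrite('pics/c14.png',a)
```

```text
22.9 [482.07372292  38.05582593 137.57430294] [-6.33590594 -2.4691004   1.3370443 ]
```

View pics/c14.png

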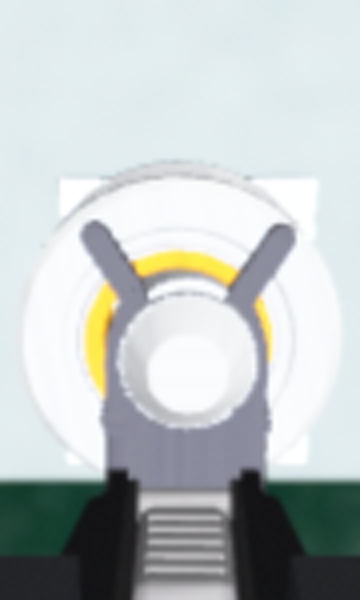

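Request:
play_rows:
  targets:
    - {"linear": [-0.7,0,0.2],"turn": 0}
    - {"linear": [-0.7,0,0.2],"turn": 0}

```text
t: 23.2
eef_pos: [481.9, 37.9, 137.5]
tcp_rot: [-3.141, 0.001, 0.242]
ft_force: [-4.8, -0.7, 1.6]
opening: 0.146
```

Request:
play_rows:
  targets:
    - {"linear": [0,0,0],"turn": 0}
    - {"linear": [0,0,0],"turn": 0}
    - {"linear": [0,0,0],"turn": 0}
    - {"linear": [0,0,0],"turn": 0}
  hand: 40

```text
t: 23.7
eef_pos: [482.3, 37.9, 137.6]
tcp_rot: [3.141, -0.001, 0.242]
ft_force: [0.2, 0.3, -0.3]
opening: 0.416
```

Request:
play_rows:
  targets:
    - {"linear": [0,0,-15],"turn": 0}
    - {"linear": [0,0,-45],"turn": 0}
    - {"linear": [-20,0,-60],"turn": 0}
    - {"linear": [-35,0,-60],"turn": 0}
    - {"linear": [-35,0,-60],"turn": 0}
    - {"linear": [-35,0,-60],"turn": 0}

```text
t: 24.45
eef_pos: [448.5, 29.5, 197.1]
tcp_rot: [-3.141, 0.0, 0.242]
ft_force: [0.3, 0.6, -0.7]
opening: 0.419
```

Run:
```python
from m import *
s=env.state(); print(s['t'],s['eef_pos'],s['tcp_rot'],s['ft_force'])
snap('wrist','w13'); snap('side','sd13'); snap('scene','sc13')
T=s['eef_pos'];p,im,D,W,tool=measure('w13',T[:2],s['tcp_rot'][2],0)
z=W[...,2]
k=np.zeros(D.shape,np.uint8);k[60:200,300:355]=((z>60)&(z<74))[60:200,300:355]
print(np.nanmedian(W[k>0],0),tool(np.nanmedian(W[k>0],0)))
a=cv2.resize(im[70:220,260:390],None,fx=4,fy=4,interpolation=cv2.INTER_CUBIC)
cv2.imwrite('pics/c15.png',a); cv2.imwrite('pics/c15b.png',cv2.resize(im[0:220,160:480],None,fx=2.4,fy=2.4,interpolation=cv2.INTER_CUBIC))
```

```text
24.45 [448.54334342  29.51573188 197.07738486] [-3.14147567e+00  2.66752308e-04  2.42094671e-01] [ 0.26101286  0.57336883 -0.70823556]
[509.22484086  44.20586192  66.68995102] [62.43366354  0.28584869]
```

View pics/c15.png

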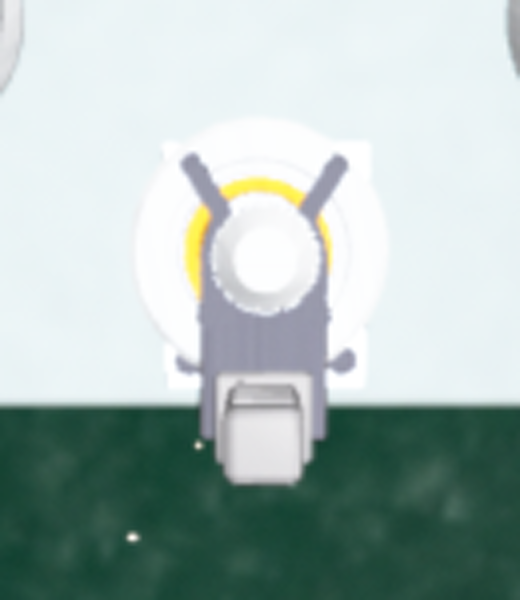

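View pics/c15b.png

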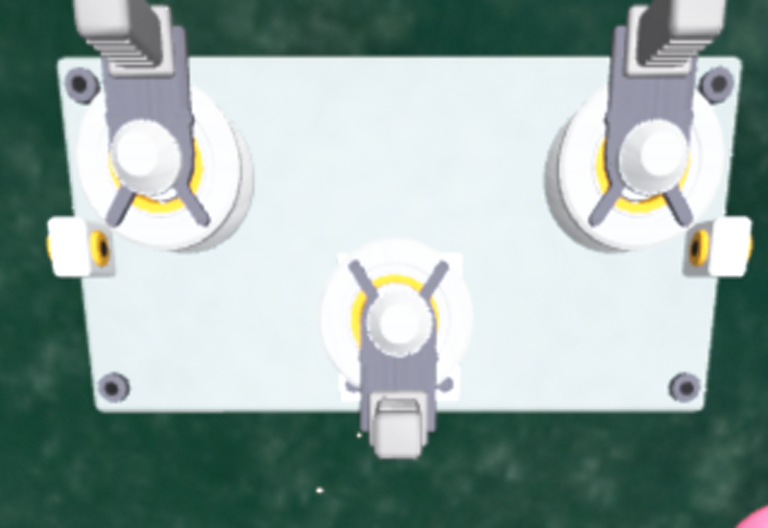

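```bash
python3 - <<'E'
from m import *
s=env.state(); T=s['eef_pos'];p,im,D,W,tool=measure('w13',T[:2],s['tcp_rot'][2],0)
f=lambda X,Y,z:tool(plane(p,260+(X+.5)/4-.5,70+(Y+.5)/4-.5,z))
tips=[f(188,153,57),f(342,155,57)]; print('tips',tips)
z=W[...,2];k=np.zeros(D.shape,np.uint8);k[110:160,305:350]=((z>60)&(z<76))[110:160,305:350]
c,_=cv2.findContours(k,cv2.RETR_EXTERNAL,cv2.CHAIN_APPROX_NONE);c=max(c,key=cv2.contourArea);e=cv2.fitEllipse(c);print('head',e,tool(plane(p,*e[0],64)))
print('back plate edge',f(208,440,57),f(322,440,57))
g=lambda X,Y:W[int(70+Y/4),int(260+X/4)]
print('clip z',[g(x,y).round(1) for x,y in [(200,180),(330,180),(230,350),(300,350),(260,350)]],'roller',[g(x,y)[2].round(1) for x,y in [(160,260),(360,260),(260,140)]])
h=lambda X,Y:W[int(Y/2.4),int(160+X/2.4)][2].round(1)
print('finished clip z',[h(150,90),h(125,200),h(195,210),h(650,90),h(600,210)],'roller',[h(95,170),h(220,180),h(700,180)])
E
python3 - <<'E'
import cv2,numpy as np
a=cv2.imread('pics/sd13.png');b=cv2.imread('pics/sc13.png')
cv2.imwrite('pics/c16.png',np.hstack([cv2.resize(a[160:220,270:340],(400,343),interpolation=cv2.INTER_CUBIC),cv2.resize(b[190:250,285:355],(400,343),interpolation=cv2.INTER_CUBIC)]))
E
```

```text
tips [array([ 83.28604265, -13.98597025]), array([82.92996274, 14.59798334])]
head ((325.77392578125, 134.084228515625), (26.10251808166504, 26.570106506347656), 167.0310516357422) [64.61140109  0.22793101]
back plate edge [ 29.13397442 -10.94690195] [29.13384658 11.56871182]
clip z [array([521.7,  59.5,  57.5]), array([527.4,  36.4,  57.2]), array([492.7,  47.2,  58.6]), array([496. ,  33.8,  58. ]), array([493.9,  41.2,  56.2])] roller [np.float64(53.3), np.float64(53.3), np.float64(53.4)]
finished clip z [np.float64(58.0), np.float64(57.4), np.float64(57.3), np.float64(57.3), np.float64(57.5)] roller [np.float64(54.1), np.float64(54.4), np.float64(53.0)]
```

View pics/c16.png

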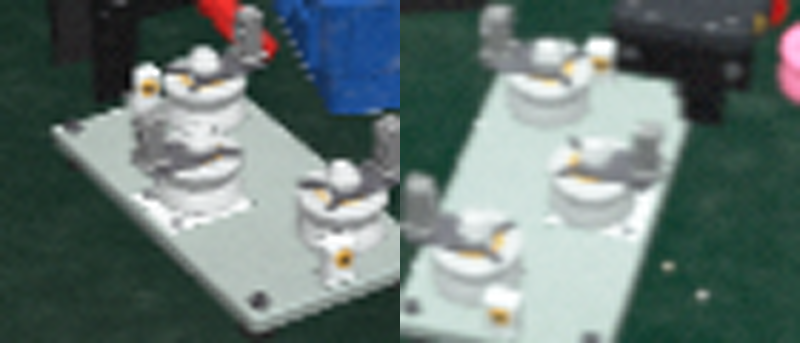

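Run:
```python
from cell import env
print(env.job_done(), env.state()['t'])
```

```text
the job is handed in; nothing more can be done
the job is handed in; nothing more can be done
```

The guide roller is seated on the bare axle and the clip is pushed fully home in its groove. I handed the job in at about 24.6 s, with the gripper clear of everything.

**Roller:** I took the steel one with the brass bush and set it down until I felt the seat, a contact of about 6 N. Its top measures 53.3 mm, against 53.0 to 54.4 mm for the finished rollers.

**Clip:** I laid it on the roller at about 3 N, then raised it about 0.3 mm for the slide, so it slid just over the roller. The push peaked at about 11 N, dropped off as the throat passed, then met the hard stop, where I stopped at about 7 N.
- **Position:** its tips measure 18.5 mm past the axle line, where home is 18 mm, and its top surface is level with the finished clips to within about 1 mm.
- **Height disagreement:** the plate in front of the grip gave mixed depth readings of 56.2 to 58.6 mm, which I took as camera noise.

**Other checks:**
- The first move call was refused because a row needed a "turn" value; the arm did not move.
- The wrist camera read about 1 mm to one side, so I corrected the positions relative to what the gripper held.
- No path went near the tools or the battery pack, but I took no separate final picture to check them.

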